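# Seat the blue modelling board on its turntable pin

## Robot

A 6-joint arm with a two-finger parallel gripper is mounted at the origin on the work surface. World frame = base frame: x ahead of the robot, y to its left, z up, the work surface at z = 0. Lengths are in mm, angles in degrees, forces in N, time in s.
With the tool pointing down it reaches from about 275 to 825 mm from the base axis. Payload 5.2 kg.
Tool frame: the origin (TCP) lies between the finger pads; the fingertips stand 11 mm ahead of it and the grasp point (between the pads) lies 8 mm behind it (r.tip_reach is the distance from the TCP to the fingertips, in mm); z points along the fingers, y is the line along which they close (so a half turn about z gives the same grasp; the last joint's range is limited). The gripper opens to 93 mm and grips with 3 to 60 N. Pads are 15 mm wide; open, the fingers measure 128 mm over their backs; the gripper's body (75 mm by 188 mm) begins 65 mm behind the grasp point.
Start: joints at [55.588, 14.817, 87.949, -0, 77.235, -11.62], TCP at [213.044, 507.067, 206.653] pointing down, gripper open.
Joint ranges: [-179.93, 179.93], [-52.35, 119.4], [10.71, 147.94], [-69.91, 249.91], [12.55, 155.21], [-178.61, 178.61]. Speed limits (degrees/s): [147.25, 147.25, 180, 180, 180, 180].

## Interface

Orientations are given as [roll, pitch, yaw] about the fixed x, y, z axes, in that order (R = Rz(yaw) Ry(pitch) Rx(roll)).
In Python, from plant import r gives the robot as it stands. Calls block until the motion is done:
- r.reach(position, orientation): joint-space move of the TCP to a pose.
- r.movel(position, frame=None, velocity=150): straight line of the TCP; frame=None keeps the orientation; velocity is the mean speed in mm/s.
- r.set_joints(angles): joint-space move.
- r.set_gripper(opening): finger opening in mm; the grip force is fixed at half the most; returns when the fingers have stopped.
- r.pause(seconds).
- r.solve_ik(position, orientation): joint angles nearest the present ones, or None.
- r.sense(): the state.
- r.get_image(name): name is "scene" or "top" or "wrist"; returns a dict with "img" (400x640x3 uint8, blue, green, red), "K" (3x3 intrinsics, pixels), "rvec" (rotation vector, rad) and "tvec" (3), from world to camera coordinates, as OpenCV has them. Camera axes: x right, y down, z forward; pixel columns grow to the right and rows downward; lengths in mm; the calibration is good to about 2 mm. A picture is of the moment at which its call begins. There is no depth.
A pose or a line that the arm cannot do raises r.PlanningError and nothing moves.
- r.sign_off(): hands the job in; it is judged then, once.
The state is a dict: "time": time; "q": joint angles; "dq": joint speeds; "joint_efforts": joint torques, N m; "position": TCP position; "ee_rot": TCP orientation; "force": force on the tool from outside, world axes, zero at the start; "wrist_torque": the same for the moment, N m; "finger_gap": finger opening in mm; "grasp_force": force on a finger pad.
Only numpy, scipy, OpenCV 4.12 (cv2) and the standard library are available. Lean on these libraries where they do the work, as an engineer would, in place of code of your own. Each camera call takes 0.05 s, during which the arm holds its last target. There are 200 camera calls.

## Task

The blue modelling board is sitting crooked on its turntable, propped up on the centre pin. Nudge it across, without lifting it off the turntable, until its hole drops over the pin and the board lies flat; leave the yellow board on the other turntable as it is and let go.

Things in the scene. Friction and masses are not known exactly. Their poses are not given: they have to be found in the camera images.
- blue_board_hole (a point): Centre of a loose blue board, 120 (its x) x 110 (y) x 9 mm, 0.2 kg, and of the 34 mm round hole through it, half-way through its thickness; z: its upper face's normal. At first it leans about 4.5 degrees: its underside on the -x side of the hole rests on the pin, the +x edge (60 mm from the centre) on the turntable. Push that edge to slide it pinwards. Seated, its centre is 50 mm above the table.
- blue_stand_pin (a point): Tip of the upright brass pin, 14 mm thick, 8 mm high, round-tipped, at the exact centre of the blue board's turntable; at first hidden under the board, 30 to 46 mm from the hole's centre. The turntable is fixed and does not turn: a round grey metal head, 260 mm across, with concentric rings, its flat top 45 mm above the table.
- yellow_board_hole (a point): Centre of the hole of the yellow board, half-way through its thickness: same size as the blue one, propped on the pin of a second, like turntable. To be left as it is. The blue one may be on the left or on the right. A spare red board lying flat on the table has no part in the job.
Mind the look-alikes: they are no part of the job. Of the things that look like the part that bears blue_board_hole, the smaller one is meant.

How it is judged:
By the outcome, as a careful person would: the job done as asked, in the order asked, and still so for the second after the job is handed in, with the robot touching nothing.
It also fails if it takes over 27 s, if anything falls off the work surface, if the arm or the gripper's body presses on something with over 40 N, if the wrist force passes 120 N, or if a joint passes its speed limit or range.

## Working session

There is one attempt and no reset: what is moved stays moved. The work goes in short steps, each a Python script; the robot and the scene stay as the last script left them, time stands still between calls to the robot, and variables do not carry over. Pictures are saved under pics/ and viewed, at most 10 in all, crops included, and the job is handed in when it is done.

```bash
mkdir -p pics && ls
python3 - <<'E'
from plant import r
import cv2,numpy as np
for n in("top","scene"):
    d=r.get_image(n); cv2.imwrite(f"pics/{n}0.png",d["img"]); np.savez(f"pics/{n}0.npz",**d)
    R=cv2.Rodrigues(np.array(d["rvec"],float))[0]; print(n,-R.T@np.array(d["tvec"]).ravel())
print(r.sense()["time"],r.tip_reach)
E
```

```text
pics
top [ 182.64393415 -108.87400526 1284.18884387]
scene [ 809.20210822 -667.83324734 1062.74044256]
0.1 11.0
```

View pics/top0.png

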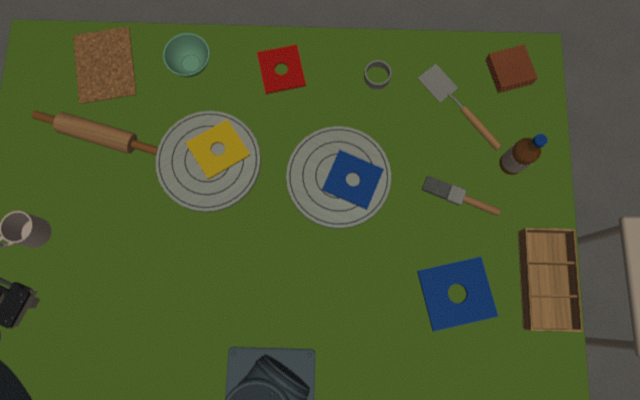

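View pics/scene0.png

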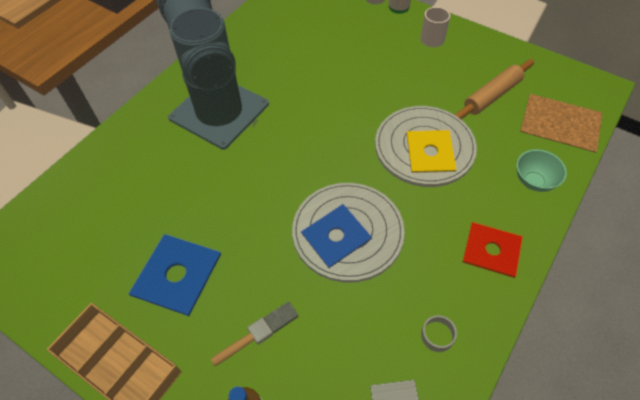

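Blue things: the small board on the right turntable, hole at top (353,180) / scene (337,235); the large board flat on the table, hole at top (457,293) / scene (176,273). The first fits, being smaller and on a turntable. The bottle cap at (540,140) is irrelevant, and yellow is at (218,149). Next I measure the board and confirm it in a crop.

```bash
cat > h.py <<'E'
import cv2,numpy as np
def ray(d,px):
    R=cv2.Rodrigues(np.array(d["rvec"],float))[0]; C=-R.T@np.array(d["tvec"],float).ravel()
    p=np.atleast_2d(np.array(px,float)); v=np.c_[p,np.ones(len(p))]@np.linalg.inv(d["K"]).T@R
    return C,v
def onz(d,px,z):
    C,v=ray(d,px); return (C+v*((np.asarray(z)-C[2])/v[:,2])[:,None])[:,:2]
def blue(img,near):
    h=cv2.cvtColor(img,cv2.COLOR_BGR2HSV)
    m=cv2.inRange(h,(100,120,40),(125,255,255))
    cs,hi=cv2.findContours(m,cv2.RETR_CCOMP,cv2.CHAIN_APPROX_NONE)
    hs=[i for i in range(len(cs)) if hi[0][i][3]>=0 and len(cs[i])>=12]
    i=min(hs,key=lambda i:np.linalg.norm(cs[i].reshape(-1,2).mean(0)-near))
    return cs[hi[0][i][3]],cs[i]
def plate(img,near,rad):
    h=cv2.cvtColor(img,cv2.COLOR_BGR2HSV)
    m=cv2.inRange(h,(0,0,60),(179,70,255))
    b=cv2.inRange(h,(100,120,40),(125,255,255)); m=m|b
    roi=np.zeros_like(m); cv2.circle(roi,near,rad,255,-1); m&=roi
    m=cv2.morphologyEx(m,cv2.MORPH_CLOSE,np.ones((5,5)))
    c=max(cv2.findContours(m,cv2.RETR_EXTERNAL,cv2.CHAIN_APPROX_NONE)[0],key=cv2.contourArea)
    return cv2.convexHull(c)[:,0]
def circ(P):
    A=np.c_[2*P,np.ones(len(P))]; s=np.linalg.lstsq(A,(P**2).sum(1),rcond=None)[0]
    return s[:2],np.sqrt(s[2]+s[:2]@s[:2])
E
python3 - <<'E'
from h import *
tiles=[]
for n,near,hn,rad in(("top",(339,177),(353,180),58),("scene",(348,231),(337,235),64)):
    d=dict(np.load(f"pics/{n}0.npz")); img=d["img"]
    o,h=blue(img,hn); P=plate(img,near,rad)
    print(n,"plate",circ(onz(d,P,45)))
    hc=cv2.fitEllipse(h)[0]; print("hole px",hc,"area",cv2.contourArea(h),"at z58.7",onz(d,[hc],58.7))
    q=cv2.approxPolyDP(cv2.convexHull(o),6,True)[:,0]; print("corners",q.tolist(),onz(d,q,58.7).round(1).tolist())
    x,y=near; s=img.copy(); cv2.polylines(s,[P.reshape(-1,1,2)],True,(0,0,255),1)
    tiles.append(np.vstack([cv2.resize(i[y-70:y+70,x-70:x+70],(400,300),interpolation=2) for i in (img,s)]))
cv2.imwrite("pics/crop1.png",np.hstack(tiles))
E
```

```text
top plate (array([ 517.20215799, -147.81625868]), np.float64(129.633916364072))
hole px (352.4096374511719, 178.9877166748047) area 199.0 at z58.7 [[ 506.32221018 -182.03813634]]
corners [[339, 151], [382, 169], [366, 208], [322, 189]] [[576.6, -148.1], [533.5, -254.0], [435.2, -215.7], [479.2, -108.7]]
scene plate (array([ 521.35358904, -150.40568145]), np.float64(129.48069310210082))
hole px (335.8119812011719, 234.5074920654297) area 210.0 at z58.7 [[ 510.13227143 -184.27032408]]
corners [[342, 205], [370, 237], [329, 266], [302, 232]] [[479.6, -109.7], [578.0, -147.8], [540.1, -258.4], [442.4, -220.5]]
```

View pics/crop1.png

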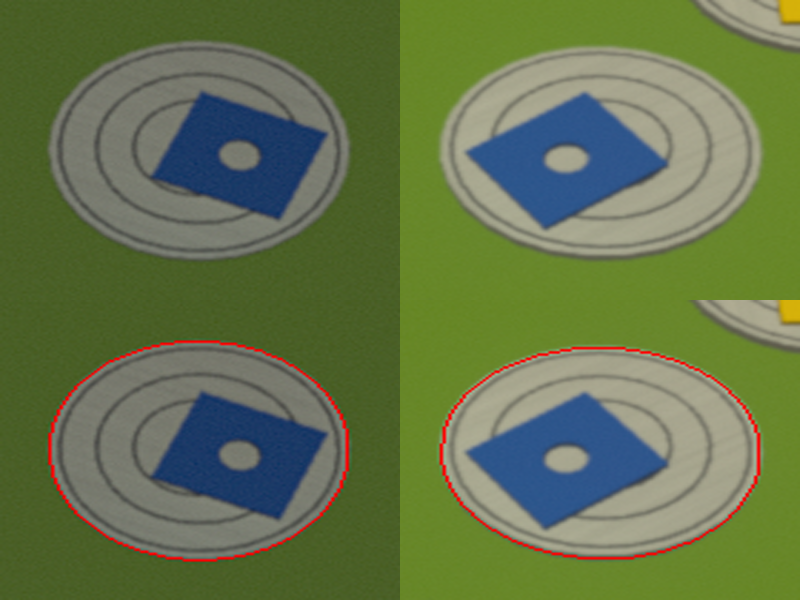

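The crop confirms it: the small blue board (top hole (352,179), scene (336,235)) leans on the right turntable. The plate radius measures 129.6 mm (130 expected). The pin is about (519,-149), and hole minus pin is (-11,-34), which is 36 mm and lies within 30–46. The board's +x axis points at about -110°, so I push along it.

Run:
```python
from plant import r
from h import *
pin=np.array([518.8,-149]); u=np.array([np.cos(np.radians(-108.7)),np.sin(np.radians(-108.7))])
q0=np.array(r.sense()["q"]); P=lambda s,z:[*(pin+s*u),z]
yaw=min((-110,70),key=lambda y:(lambda q:1e9 if q is None else np.abs(np.array(q)-q0).max())(r.solve_ik(P(118,59),[180,0,y])))
o=[180,0,yaw]; print(yaw,r.solve_ik(P(118,59),o))
r.reach(P(118,150),o); r.set_gripper(40); r.movel(P(118,75)); r.movel(P(118,59),velocity=60)
print(r.sense()["time"],r.sense()["position"],r.sense()["force"])
for s in (100,90,82,76,72):
    r.movel(P(s,59),velocity=40); x=r.sense(); print(s,x["time"],np.round(x["force"],1))
d=r.get_image("scene"); np.savez("pics/s1.npz",**d); t=r.get_image("top"); np.savez("pics/t1.npz",**t)
c=lambda i,x,y:cv2.resize(i[y-75:y+75,x-100:x+100],(800,600),interpolation=2)
cv2.imwrite("pics/s1.png",c(d["img"],348,231))
```

```text
70 [-40.14988688  22.73009593  99.26883412   0.          58.00106995
 -20.14988688]
5.0167 [ 480.74186137 -260.58338874   58.70563364] [-0.1270389  -0.29370441  0.05344161]
100 5.6167 [-0.   0.   0.1]
90 6.0167 [-0.7  0.3 -0.6]
82 6.3667 [-0.2 -0.1 -1.3]
76 6.6667 [ 0.1 -0.6 -1. ]
72 6.9167 [-0.4 -0.2  0. ]
```

View pics/s1.png

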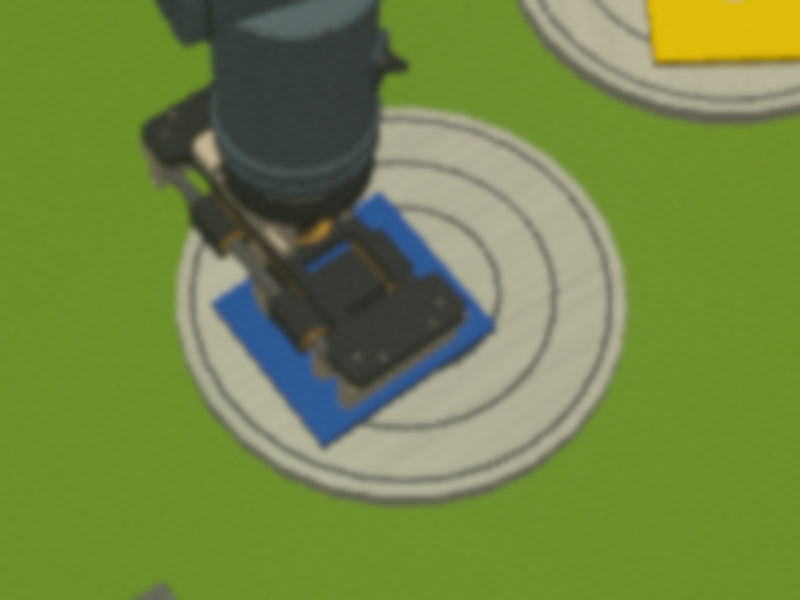

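The board's corners (crop (215,305), (325,445)) have not moved, and the forces are about 0. The fingers seem to be over the board rather than against its edge. Checking the actual state.

Run:
```python
from plant import r
from h import *
x=r.sense(); print(x["position"],x["ee_rot"],x["finger_gap"],np.round(x["force"],2),x["time"])
p=np.array(x["position"]); tip=p-[0,0,11]
yd=np.array([np.cos(np.radians(160)),np.sin(np.radians(160)),0])
for n in "st":
    d=dict(np.load(f"pics/{n}1.npz"))
    pr=cv2.projectPoints(np.array([p,tip,tip+20*yd,tip-20*yd,tip+37*yd,tip-37*yd]),d["rvec"],d["tvec"],d["K"],None)[0][:,0]
    print(n,pr.round(0).tolist())
    b=cv2.inRange(cv2.cvtColor(d["img"],cv2.COLOR_BGR2HSV),(100,120,40),(125,255,255))
    d0=dict(np.load({"s":"pics/scene0.npz","t":"pics/top0.npz"}[n]))
    b0=cv2.inRange(cv2.cvtColor(d0["img"],cv2.COLOR_BGR2HSV),(100,120,40),(125,255,255))
    for m in(b0,b):
        c=cv2.convexHull(np.vstack([k for k in cv2.findContours(m,0,1)[0] if cv2.contourArea(k)>60 and np.linalg.norm(k.reshape(-1,2).mean(0)-({"s":(337,235),"t":(352,180)}[n]))<40]))
        print(cv2.approxPolyDP(c,6,True)[:,0].tolist())
d=dict(np.load("pics/t1.npz")); cv2.imwrite("pics/t1.png",cv2.resize(d["img"][105:255,240:440],(800,600),interpolation=2))
```

```text
[ 495.74472427 -217.19576177   59.0168877 ] [1.79995952e+02 3.60779815e-03 7.00066698e+01] 40.10982095770278 [ 0.22 -0.92  0.11] 7.0167
s [[322.0, 242.0], [323.0, 245.0], [317.0, 238.0], [328.0, 251.0], [313.0, 233.0], [332.0, 256.0]]
[[342, 205], [370, 237], [329, 266], [302, 232]]
[[343, 205], [370, 238], [329, 266], [302, 232]]
t [[367.0, 184.0], [366.0, 185.0], [364.0, 192.0], [369.0, 177.0], [361.0, 198.0], [372.0, 171.0]]
[[339, 151], [382, 169], [366, 208], [322, 189]]
[[339, 150], [357, 158], [353, 167]]
```

View pics/t1.png

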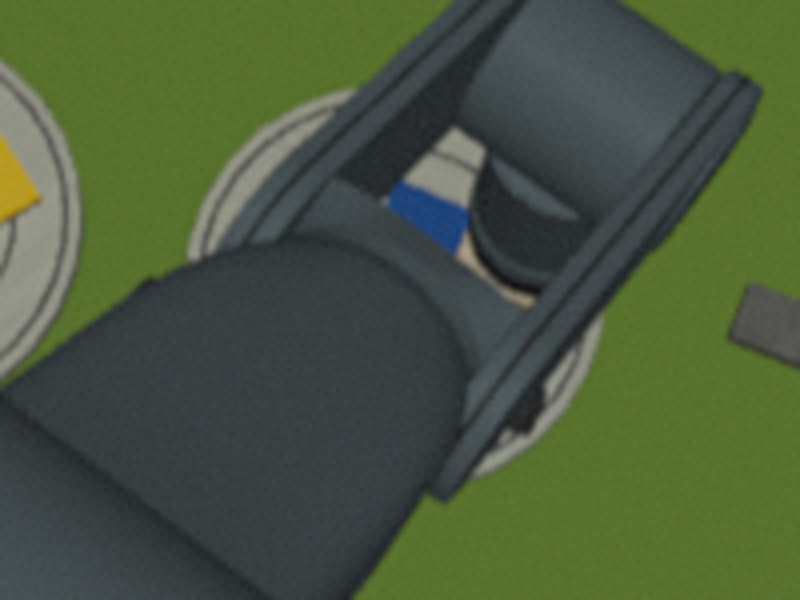

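The top view is blocked by the arm, and the scene outline is unchanged although the projected tip lies within it. The wrist view should show how the fingers sit relative to the board.

Run:
```python
from plant import r
from h import *
d=r.get_image("wrist"); np.savez("pics/w1.npz",**d); cv2.imwrite("pics/w1.png",d["img"])
s=r.get_image("scene"); 
b=cv2.inRange(cv2.cvtColor(s["img"],cv2.COLOR_BGR2HSV),(100,120,40),(125,255,255))
x=r.sense(); print(x["time"],np.round(x["force"],2),np.round(x["joint_efforts"],1))
```

```text
7.1167 [-0.94 -0.22  1.03] [  0.  -45.8 -23.2   0.1   0.   -0. ]
```

View pics/w1.png

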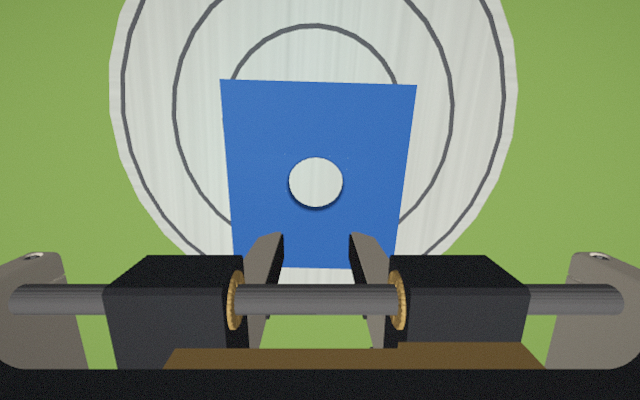

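Run:
```python
from h import *
d=dict(np.load("pics/w1.npz")); R=cv2.Rodrigues(d["rvec"])[0]; print("cam",-R.T@d["tvec"].ravel(), "fwd",R[2],d["K"][0,0])
p=np.array([495.74,-217.2,59.0]); yd=np.array([np.cos(np.radians(160)),np.sin(np.radians(160)),0])
xd=np.array([np.cos(np.radians(70)),np.sin(np.radians(70)),0])
for z in(48,59,75): print(z,cv2.projectPoints(np.array([p+[0,0,z-59]+a*20*yd+b*7.5*xd for a in(1,-1) for b in (1,-1)]),d["rvec"],d["tvec"],d["K"],None)[0][:,0].round(0).tolist())
o,h=blue(d["img"],(315,182)); hc=cv2.fitEllipse(h); print(hc)
q=cv2.approxPolyDP(cv2.convexHull(o),6,True)[:,0]; print(q.tolist())
for z in(54,58.7): print(onz(d,q,z).round(1).tolist(),onz(d,[hc[0]],z))
# plate outline
hs=cv2.cvtColor(d["img"],cv2.COLOR_BGR2HSV); m=cv2.inRange(hs,(0,0,150),(179,60,255))|cv2.inRange(hs,(100,120,40),(125,255,255)); m[225:]=0
E=[]
for y in range(20,200,10):
    xs=np.where(m[y])[0]; E+=[[xs[0],y],[xs[-1],y]]
for z in(20,45): print(z,circ(onz(d,E,z)))
# triangulate hole & corners between original scene/top and wrist
for a,b in((("top0",(352.41,178.99)),("scene0",(335.81,234.51))),(("scene0",(335.81,234.51)),("w1",hc[0])),(("top0",(352.41,178.99)),("w1",hc[0]))):
    A=dict(np.load(f"pics/{a[0]}.npz"));B=dict(np.load(f"pics/{b[0]}.npz"))
    Pm=lambda D:D["K"]@np.c_[cv2.Rodrigues(D["rvec"])[0],D["tvec"].reshape(3,1)]
    X=cv2.triangulatePoints(Pm(A),Pm(B),np.array(a[1],float).reshape(2,1),np.array(b[1],float).reshape(2,1)); print(a[0],b[0],(X[:3]/X[3]).ravel())
```

```text
cam [ 520.24940295 -151.0315462   237.46794715] fwd [-0.08907482 -0.24334011 -0.96584226] 289.4783997445009
48 [[286.0, 220.0], [287.0, 241.0], [344.0, 220.0], [344.0, 241.0]]
59 [[285.0, 226.0], [285.0, 247.0], [346.0, 226.0], [345.0, 247.0]]
75 [[282.0, 235.0], [283.0, 258.0], [349.0, 235.0], [348.0, 258.0]]
((315.3838806152344, 181.55189514160156), (51.07511901855469, 55.3584098815918), 91.51513671875)
[[220, 79], [416, 85], [393, 255], [351, 268], [234, 255]]
[[476.2, -106.9], [583.7, -149.6], [540.6, -250.2], [510.3, -249.7], [437.6, -212.7]] [[ 507.97351072 -183.65436478]]
[[477.3, -108.0], [582.1, -149.6], [540.1, -247.7], [510.6, -247.2], [439.8, -211.2]] [[ 508.28798905 -182.81864797]]
20 (array([ 518.2230834 , -149.60772652]), np.float64(145.5342000246608))
45 (array([ 518.45602802, -149.77140807]), np.float64(128.8036654872028))
top0 scene0 [ 508.14474718 -182.01631983   53.15803668]
scene0 w1 [ 508.99295637 -182.99602048   55.86678586]
top0 w1 [ 507.64072294 -182.61852663   54.1434796 ]
```

The wrist view shows the fingertips (283,235) and (350,235) above the board. Projected back, they are at about z 75, not 48, so I passed over the board without touching it. I'll back off and find the real tip height by lowering gently onto the bare turntable, watching the force.

Run:
```python
from plant import r
from h import *
pin=np.array([518.5,-149.4]); u=np.array([np.cos(np.radians(-108.7)),np.sin(np.radians(-108.7))])
P=lambda s,z:[*(pin+s*u),z]
r.movel(P(116,59),velocity=120)
f0=np.array(r.sense()["force"])
z=59
while z>29:
    z-=3 if z>50 else 1.5
    r.movel(P(116,z),velocity=40); x=r.sense(); f=np.array(x["force"])-f0
    print(z,round(x["position"][2],1),f.round(1),round(x["time"],2))
    if f[2]>4: break
```

```text
56 55.7 [-0.  1. -0.] 7.88
53 52.7 [-0.6  0.3  0.4] 8.13
50 49.8 [-0.1  0.6 -0.2] 8.38
48.5 48.4 [-0.5  0.4  0.8] 8.63
47.0 46.9 [-0.4  0.4  0.7] 8.88
45.5 45.4 [-0.4 -0.4 -0.1] 9.13
44.0 43.9 [-0.5  0.1  0.5] 9.38
42.5 42.4 [-0.1 -0.3  0.7] 9.63
41.0 40.9 [-0.1 -0.5  0.7] 9.88
39.5 39.4 [0.1 0.8 0.2] 10.13
38.0 37.9 [1.1 0.8 0.6] 10.38
36.5 36.4 [-0.1  0.9  0.5] 10.63
35.0 34.9 [ 0.4 -0.4  0.1] 10.88
33.5 33.4 [-0.6 -0.5  0.5] 11.13
32.0 33.3 [-4.   1.7 10.6] 11.38
```

The tips touch the turntable (z 45) at TCP z≈33.4, so they really sit about 11.6 mm behind the reported TCP, not 11 mm ahead. I push with TCP z = 36, which puts the tips at about 47.6.

Run:
```python
from plant import r
from h import *
pin=np.array([518.5,-149.4]); u=np.array([np.cos(np.radians(-108.7)),np.sin(np.radians(-108.7))])
P=lambda s,z:[*(pin+s*u),z]
r.movel(P(116,36),velocity=60)
f0=np.array(r.sense()["force"])
for s in (100,92,86,80,75,71):
    r.movel(P(s,36),velocity=40); x=r.sense(); print(s,round(x["time"],2),np.round(np.array(x["force"])-f0,1),np.round(x["position"],1))
d=r.get_image("wrist"); np.savez("pics/w2.npz",**d); cv2.imwrite("pics/w2.png",d["img"])
o,h=blue(d["img"],(315,182)); print(onz(d,[cv2.fitEllipse(h)[0]],54.5),cv2.fitEllipse(h))
s=r.get_image("scene"); np.savez("pics/s2.npz",**s)
```

```text
100 12.18 [-0.9 -0.  -0.5] [ 486.5 -243.7   35.9]
92 12.53 [-0.6 -0.1 -0.4] [ 489.1 -236.2   36. ]
86 12.83 [-0.9  0.7 -0. ] [ 491.  -230.6   36. ]
80 13.13 [-1.4  1.6 -0.6] [ 492.9 -224.8   35.9]
75 13.41 [-0.4  0.   0.6] [ 494.5 -220.2   36. ]
71 13.66 [-0.7  0.2 -0.8] [ 495.8 -216.4   36. ]
[[ 517.08224159 -150.82794936]] ((310.7293395996094, 128.6979217529297), (64.01539611816406, 66.34745025634766), 171.6156005859375)
```

View pics/w2.png

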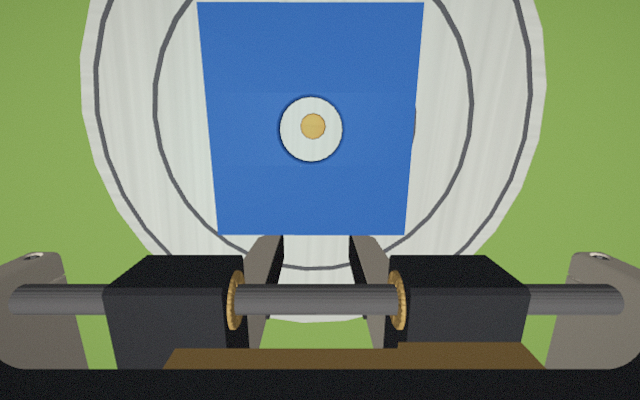

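The pin (313,126) shows nearly centred in the hole (311,129), and the fingers touch the near edge at row 235. I'll back off, lift clear and check flatness.

Run:
```python
from plant import r
from h import *
pin=np.array([518.5,-149.4]); u=np.array([np.cos(np.radians(-108.7)),np.sin(np.radians(-108.7))])
P=lambda s,z:[*(pin+s*u),z]
r.movel(P(95,36),velocity=80); r.movel(P(115,160),velocity=150)
q=r.sense()["q"]; q=list(q); q[0]-=45; r.set_joints(q); 
D={n:r.get_image(n) for n in("top","scene")}; print(r.sense()["time"],np.round(r.sense()["force"],1))
C={}
for n,near in(("top",(339,177)),("scene",(348,231))):
    d=D[n]; np.savez(f"pics/{n}3.npz",**d); o,h=blue(d["img"],near)
    q=cv2.approxPolyDP(cv2.convexHull(o),6,True)[:,0]
    M=cv2.inRange(cv2.cvtColor(d["img"],cv2.COLOR_BGR2HSV),(100,120,40),(125,255,255))
    W=onz(d,q,54.5); print(n,q.tolist(),W.round(1).tolist(),"sides",np.linalg.norm(W-np.roll(W,1,0),axis=1).round(1),"hole",onz(d,[cv2.fitEllipse(h)[0]],54.5).round(1))
tiles=[cv2.resize(D[n]["img"][y-75:y+75,x-75:x+75],(400,400),interpolation=2) for n,x,y in(("top",339,177),("scene",348,231))]
cv2.imwrite("pics/end.png",np.hstack(tiles))
```

```text
16.8333 [0.1 0.4 1. ]
top [[325, 148], [368, 164], [353, 203], [309, 186]] [[584.7, -113.4], [546.5, -220.1], [447.5, -184.5], [486.9, -76.9]] sides [104.4 113.3 105.2 114.6] hole [[ 515.2 -149.2]]
scene [[352, 199], [380, 231], [341, 257], [313, 224]] [[489.0, -80.2], [588.2, -119.8], [549.2, -223.9], [450.1, -187.5]] sides [114.1 106.8 111.2 105.6] hole [[ 519.4 -152. ]]
```

View pics/end.png

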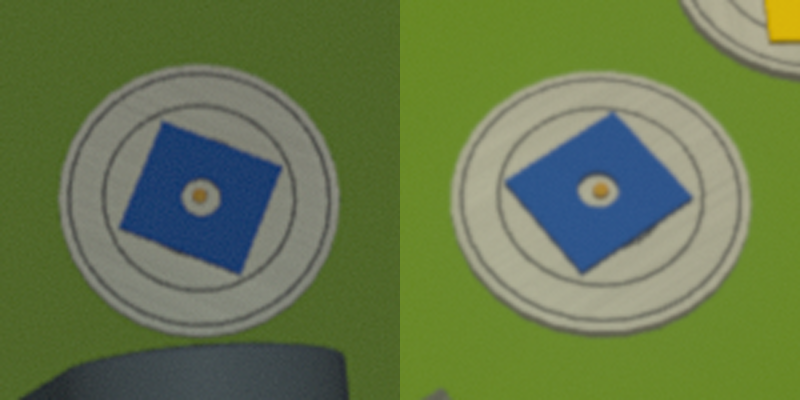

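The top and scene crops show the pin inside the hole: (200,197) and (600,190). A dark/reddish spot at the board's side edge, scene crop (635,240) and wrist (414,120), needs a closer look in case something is trapped underneath.

Run:
```python
from h import *
w=np.load("pics/w2.npz")["img"];w1=np.load("pics/w1.npz")["img"]; s=np.load("pics/scene3.npz")["img"]; s0=np.load("pics/scene0.npz")["img"]
z=lambda i,x,y,k:cv2.resize(i[y-k*3//4:y+k*3//4,x-k:x+k],(400,300),interpolation=cv2.INTER_CUBIC)
cv2.imwrite("pics/chk.png",np.vstack([np.hstack([z(w,405,122,30),z(w1,405,150,60)]),np.hstack([z(s,355,240,32),z(s0,350,245,32)])]))
print(w[100:145:4,408:420:2].tolist()[4:7])
```

```text
[[[186, 113, 64], [184, 111, 59], [185, 113, 61], [152, 106, 78], [186, 195, 192], [202, 210, 206]], [[184, 113, 61], [183, 110, 59], [186, 112, 61], [140, 100, 84], [189, 198, 193], [200, 207, 204]], [[185, 111, 61], [184, 112, 59], [183, 109, 52], [128, 98, 87], [192, 199, 196], [199, 208, 204]]]
```

View pics/chk.png

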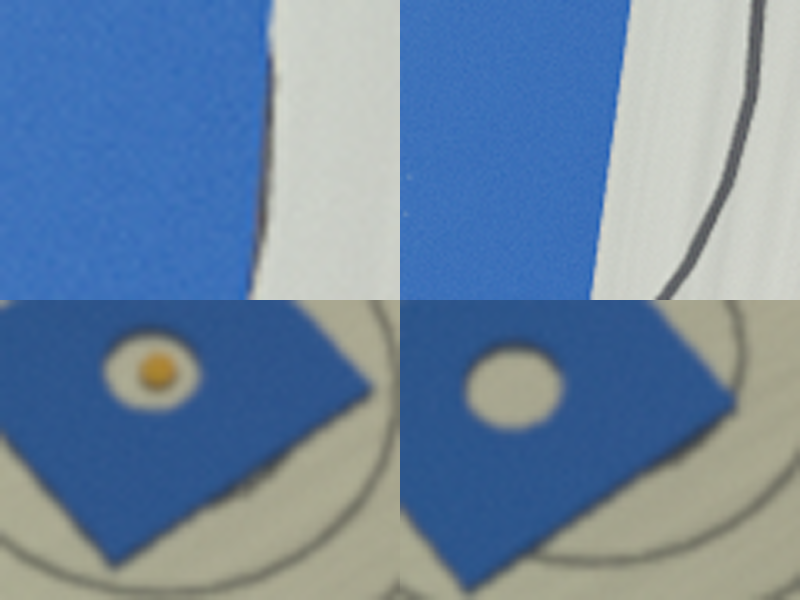

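The dark bit is a thin arc of the turntable's inner ring peeking past the board's side, and it was already there in the first picture, so nothing is trapped. The hole centre is within about 3 mm of the pin (10 mm clearance) and the corners fit a flat board. Handing in.

```bash
python3 -c "
from plant import r
print(r.sign_off(), r.sense()['time'])"
```

```text
the job is handed in; nothing more can be done
the job is handed in; nothing more can be done
```

The blue board's hole is over the pin with the board flat as far as the images show, the yellow board was not touched, and the job was handed in at about 17 s with the arm clear (no verdict was returned).

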